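# Shut the parts case quietly

### The job

Shut the blue lid of the grey parts case on the electronics bench without letting it slam: tip the lid forward past upright with a finger, catch it on a finger as it falls, and lower it gently until it lies fully shut. Nothing is to be gripped or pressed hard, and everything else in and around the case stays where it is.

Things in the scene. Friction and masses are not known exactly. Their poses are not given: they have to be found in the camera images.
- case: Light grey open-topped parts case, fixed to the table: 180 mm deep (its x), 220 mm wide (its y), 90 mm high, walls 5 mm. Origin at the centre of its underside, z up; its +x side carries the lid hinge, its -x side is the front, where the lid comes down.
- lid (a joint): Hinge of the blue lid, rad: 0 = shut, level on the rim; 1.57 = upright; grows as it opens. At the start it leans back against its stop at 1.85 and stays there if left alone. Once past upright it falls shut by itself in roughly 1.5 to 2 s (slowly at first, then up to about 2 rad/s; lightly damped hinge). Lid about 0.25 kg: tipping it or carrying it at the lip takes 1 to 2 N.
- lid_hinge (a point): Middle of the hinge axis, on the rim of the case's +x side, 90 mm above the table, at the level of the lid's underside. The axis is parallel to the case's y.
- lid_lip (a point): Middle of the free edge of the lid's orange lip, on the underside (the face that is down when shut). The lid is a plate 5 mm thick, 220 mm wide; the lip, 160 mm wide, stands out along its free edge, which is 205 mm from the hinge axis. Shut, this edge lies 90 mm above the table and 25 mm out beyond the front wall.
- small_reel: White and steel solder reel, 50 mm diameter, 40 mm high, standing loose inside the case; origin at the centre of its underside. Leave it alone.
- solder_reel: White and steel solder reel, 62 mm diameter, 50 mm high, standing loose beside the case; origin at the centre of its underside. Leave it alone.
- meter: Beige hand multimeter lying on its back, 150 x 75 x 32 mm (along its x, y, z), loose; origin at the centre of its underside. Leave it alone.
- board: Green circuit board with parts on it, 100 x 70 mm, 22 mm high, loose; origin at the centre of its underside. Leave it alone.
- flux_jar: Amber jar with black cap, 44 mm diameter, 50 mm high, loose; origin at the centre of its underside. Leave it alone.
- screwdriver: Screwdriver with a yellow handle lying along its x, 170 mm long, loose. Leave it alone.
- pen_can: Black can with pens, 68 mm diameter, 100 mm high (pens to about 155 mm), loose; origin at the centre of its underside. Leave it alone.

How it is judged:
By the outcome, as a careful person would: the job done as asked, in the order asked, and still so for the second after the job is handed in, with the robot touching nothing.
It also fails if it takes over 48 s, if anything falls off the work surface, if the arm or the gripper's body presses on something with over 40 N, if the wrist force passes 120 N, or if a joint passes its speed limit or range.

### The arm

A 6-joint arm with a two-finger parallel gripper is mounted at the origin on the work surface. World frame = base frame: x ahead of the robot, y to its left, z up, the work surface at z = 0. Lengths are in m, angles in rad, forces in N, time in s.
With the tool pointing down it reaches from about 0.3 to 1 m from the base axis. Payload 5.1 kg.
Tool frame: the origin (TCP) lies at the centre of the arm's flange, where the gripper is bolted on; the fingertips stand 190 mm ahead of it and the grasp point (between the pads) lies 171 mm ahead of it; z points along the fingers, y is the line along which they close (so a half turn about z gives the same grasp; the last joint's range is limited). The gripper opens to 95 mm and grips with 3 to 60 N. Pads are 20 mm wide; open, the fingers measure 119 mm over their backs; the gripper's body (75 mm by 180 mm) begins 59 mm behind the grasp point.
Start: joints at [-1.286, 0.124, 1.65, -0, 1.367, -0.083], TCP at [0.234, -0.607, 0.405] pointing down, gripper open.
Joint ranges: [-2.61, 2.61], [-1.02, 2.33], [0.03, 2.71], [-1.35, 4.49], [0.32, 2.68], [-2.91, 2.91]. Speed limits (rad/s): [2.57, 2.57, 3.14, 3.14, 3.14, 3.14].

### API

Orientations are given as [roll, pitch, yaw] about the fixed x, y, z axes, in that order (R = Rz(yaw) Ry(pitch) Rx(roll)).
In Python, from bench import robot gives the robot as it stands.
- The arm moves only by the tool apply_moves, never from a script. Its argument "moves" is a list of rows, each a list of 4 numbers: the shift along the tool's x, y, z in m, then the turn about the tool's z in degrees. A call has exactly 10 rows; each row shifts and turns the commanded pose from where the row before left it, along the tool's axes as they then stand; what a row does not reach is not made up. A row lasts 1/8 s, in which the tool goes at most 62.5 mm and 10.7 degrees, less where a joint would pass 70% of its speed; a pose out of reach is approached as far as the arm can. A call with a gripper value outside its range is refused whole. "jaw" is the closure, from -1 (fully open) to 1 (shut), set as the call begins (left out, the last holds). The fingers move at their own pace and stop on an object; "force" is the grip in N (left out, the last holds). Time passes only in rows, so rows that do not move let the fingers close, or fill a call up. It gives the time, the measured TCP pose, the force, the opening and the grip force at its end, in the units of the state.
- robot.get_obs(): the state, without advancing time (a new reading comes with each control period).
- robot.capture(name): name is "side" or "top"; returns a dict with "color" (420x560x3 uint8, red, green, blue), "z_map" (420x560 float32, m along the optical axis (not along the pixel's ray), 0 where there is no reading), "fx", "fy", "cx", "cy" (pixels), "k1" (the pictures are not rectified: a ray, as slopes to the right and down, at radius r is drawn at 1 + k1 r^2 times it, then the intrinsics apply), "rvec" (rotation vector, rad) and "tvec" (3), from world to camera coordinates, as OpenCV has them. Camera axes: x right, y down, z forward; pixel columns grow to the right and rows downward; lengths in m; the calibration is good to about 2 mm. A picture is of the moment at which its call begins.
- robot.sign_off(): hands the job in; it is judged then, once.
The state is a dict: "t": time; "qpos": joint angles; "dq": joint speeds; "joint_efforts": joint torques, N m; "ee_pos": TCP position; "eef_rot": TCP orientation; "wrist_force": force on the tool from outside, world axes, zero at the start; "wrist_torque": the same for the moment, N m; "width": finger opening in m; "gripper_force": force on a finger pad.
Only numpy, scipy, OpenCV 4.12 (cv2) and the standard library are available. Lean on these libraries where they do the work, as an engineer would, in place of code of your own. Each camera call takes 0.05 s, during which the arm holds its last target. There are 200 camera calls.

## Working session

There is one attempt and no reset: what is moved stays moved. The work goes in short steps, Python scripts to look and compute and a tool call to move; the robot and the scene stay as the last step left them, time stands still between calls to the robot, and variables do not carry over. Pictures are saved under pics/ and viewed, at most 10 in all, crops included, and the job is handed in when it is done.

Besides the shell and the picture viewer there is one more tool, called after "Emit:" as name(argument=value, ...), one argument or row to a line, values as JSON. apply_moves: Moves the arm, as the interface text tells. Its arguments: {"type":"object","properties":{"moves":{"type":"array","items":{"type":"array","items":{"type":"number"}}},"jaw":{"type":"number"},"force":{"type":"number"}},"required":["moves"]}

```bash
mkdir -p pics; cat > h.py <<'E'
import numpy as np, cv2
from bench import robot
from scipy.spatial.transform import Rotation as R
def cap(n,f=None):
    c=robot.capture(n)
    if f: cv2.imwrite('pics/'+f,c['color'][:,:,::-1])
    return c
def pts(c):
    h,w=c['z_map'].shape
    v,u=np.mgrid[:h,:w]
    xd=(u-c['cx'])/c['fx']; yd=(v-c['cy'])/c['fy']
    x,y=xd.copy(),yd.copy()
    for _ in range(10):
        s=1+c['k1']*(x*x+y*y); x=xd/s; y=yd/s
    z=c['z_map']; P=np.stack([x*z,y*z,z],-1)
    M=cv2.Rodrigues(np.array(c['rvec'],float))[0]
    return (P-np.array(c['tvec']).ravel())@M
E
python3 - <<'E'
from h import *
o=robot.get_obs(); print(o)
for n in('side','top'):
    c=cap(n,n+'0.png'); np.savez(n+'0.npz',**c)
    M=cv2.Rodrigues(np.array(c['rvec'],float))[0]; print(n,-M.T@np.array(c['tvec']).ravel(),M[2])
    P=pts(c); hsv=cv2.cvtColor(c['color'],cv2.COLOR_RGB2HSV); ok=c['z_map']>0
    for nm,lo,hi in(('blue',(100,100,40),(125,255,255)),('orange',(5,150,120),(18,255,255))):
        m=(cv2.inRange(hsv,lo,hi)>0)&ok; q=P[m]; print(nm,m.sum(),np.percentile(q,[1,50,99],axis=0).round(3).tolist() if len(q) else '')
E
```

```text
{'t': 0.0, 'qpos': array([-1.28557859e+00,  1.24510754e-01,  1.65163509e+00, -2.34753909e-05,
        1.36750063e+00, -8.25882529e-02]), 'dq': array([ 0.0005484 ,  0.00032072, -0.00127404,  0.00107698, -0.00163109,
       -0.00061503]), 'joint_efforts': array([ 1.15082374e-03, -4.17601740e+01, -3.59930027e+01,  7.74837518e-02,
        4.91545186e-02, -1.86257062e-04]), 'ee_pos': array([ 0.23363015, -0.60630529,  0.40350599]), 'eef_rot': array([-3.13954393e+00, -1.46525124e-04,  3.67810604e-01]), 'wrist_force': array([ 0.2031849 , -0.531977  ,  0.39254268]), 'wrist_torque': array([-0.00938821, -0.00437872,  0.03251012]), 'gripper_force': 0.0, 'width': 0.0949283148943637}
side [ 0.52089222 -0.81512334  0.60790541] [ 0.05701844  0.84967407 -0.52421644]
blue 10180 [[0.086, -0.423, 0.001], [0.679, 0.05, 0.107], [0.933, 0.508, 0.258]]
orange 6162 [[-0.808, 0.058, -0.086], [0.319, 1.505, 0.182], [0.997, 2.272, 0.285]]
top [ 0.3602182  -0.00550111  1.17960235] [ 2.20206319e-01  3.70362038e-04 -9.75453249e-01]
blue 8582 [[0.128, -0.46, -0.002], [0.697, 0.095, 0.108], [0.934, 0.524, 0.261]]
orange 6062 [[0.13, 0.043, 0.01], [0.288, 0.517, 0.016], [0.688, 0.674, 0.287]]
```

View pics/side0.png

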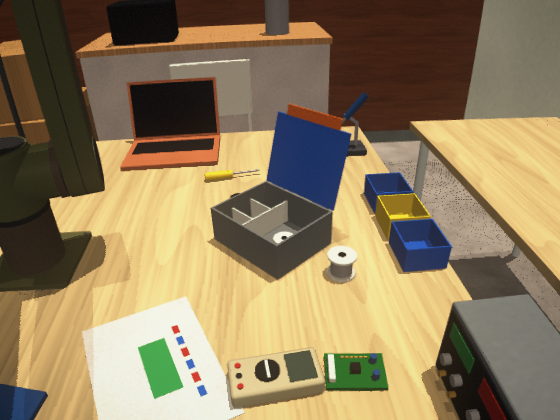

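View pics/top0.png

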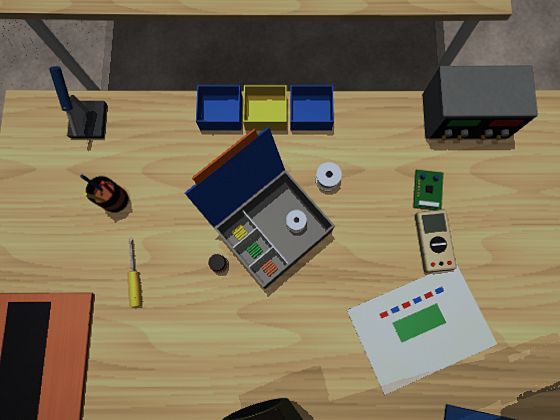

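The side view shows the case at about (272,230), with the lid at (308,160) and the orange lip above it at (315,118). In the top view the hinge runs from (218,225) to (287,172), the lip is at (225,155), the solder reel at (328,176) and the jar at (218,262).

```bash
python3 - <<'E'
from h import *
for n,box in(('top',(185,125,290,228)),('side',(262,100,350,210))):
    c=dict(np.load(n+'0.npz')); P=pts(c); hsv=cv2.cvtColor(c['color'],cv2.COLOR_RGB2HSV)
    bm=np.zeros(P.shape[:2],bool); bm[box[1]:box[3],box[0]:box[2]]=1; bm&=(c['z_map']>0)&(P[...,2]>.08)&(P[...,2]<.32)&(P[...,1]>-.1)
    b=(cv2.inRange(hsv,(100,80,30),(125,255,255))>0)&bm; o=(cv2.inRange(hsv,(4,120,80),(19,255,255))>0)&bm
    b=cv2.erode(b.astype(np.uint8),np.ones((3,3)))>0
    q=P[b]; q0=q.mean(0); nv=np.linalg.svd(q-q0,full_matrices=0)[2][2]; nv*=-np.sign(nv[0]); res=(q-q0)@nv
    print(n,b.sum(),'n',nv.round(4),'rms',res.std().round(4),'tilt from vertical n_z',np.degrees(np.arcsin(nv[2])).round(1))
    hd=np.cross(nv,[0,0,1]); hd/=np.linalg.norm(hd); up=np.cross(hd,nv); up*=np.sign(up[2])
    fr=np.array([nv[0],nv[1],0]);fr/=np.linalg.norm(fr)
    for nm,m in(('blue',b),('orange',o)):
        d=P[m]-q0; s,t=d@hd,d@up; s0,s1=np.percentile(s,[.5,99.5]);t0,t1=np.percentile(t,[.5,99.5])
        print(nm,m.sum(),'width',(s1-s0).round(4),'t',t0.round(4),t1.round(4),'mid top',(q0+hd*(s0+s1)/2+up*t1).round(4),'off',((d@nv).mean()).round(4))
        if nm=='blue':
            k=(.09-q0[2])/up[2]; print(' hinge mid',(q0+hd*(s0+s1)/2+up*k).round(4),'free edge dist',(t1-k).round(4),'front yaw',np.degrees(np.arctan2(fr[1],fr[0])).round(2),'fr',fr.round(4),'hd',hd.round(4))
        else: print(' lip dist',(t1-k).round(4))
# objects
c=dict(np.load('top0.npz'));P=pts(c)
for nm,(u,v) in dict(reel=(328,176),jar=(218,262),small=(296,222),can=(105,192),sd=(135,270),bin=(243,125)).items():
    print(nm,np.nanmedian(P[v-3:v+4,u-3:u+4].reshape(-1,3),0).round(3))
# rim points
m=(abs(P[...,2]-.09)<.004); m[:165]=0;m[295:]=0;m[:,:210]=0;m[:,340:]=0
q=P[m][:,:2].astype(np.float32); print(cv2.minAreaRect(q),len(q)); print(cv2.boxPoints(cv2.minAreaRect(q)).round(3).tolist())
E
```

```text
top 3730 n [-0.7308 -0.6251  0.2742] rms 0.001 tilt from vertical n_z 15.9
blue 3730 width 0.2095 t -0.0881 0.0793 mid top [0.6625 0.1148 0.2607] off -0.0
 hinge mid [0.6255 0.0831 0.09  ] free edge dist 0.1775 front yaw -139.46 fr [-0.7599 -0.65    0.    ] hd [-0.65    0.7599  0.    ]
orange 162 width 0.1581 t 0.0991 0.1094 mid top [0.6688 0.1201 0.2897] off -0.002
 lip dist 0.2076
side 4913 n [-0.7619 -0.5709  0.3058] rms 0.0201 tilt from vertical n_z 17.8
blue 4913 width 0.2114 t -0.0865 0.0834 mid top [0.6692 0.1114 0.2564] off 0.0
 hinge mid [0.6264 0.0794 0.09  ] free edge dist 0.1748 front yaw -143.15 fr [-0.8003 -0.5997  0.    ] hd [-0.5997  0.8003  0.    ]
orange 634 width 0.1588 t 0.0871 0.1146 mid top [0.6754 0.1191 0.2861] off 0.0039
 lip dist 0.206
reel [ 0.693 -0.108  0.05 ]
jar [0.478 0.159 0.049]
small [ 0.577 -0.028  0.045]
can [0.647 0.438 0.06 ]
sd [0.464 0.368 0.014]
bin [0.838 0.111 0.019]
((0.5581491589546204, 0.025338828563690186), (0.1827038824558258, 0.22017398476600647), 40.51366424560547) 773
[[0.4169999957084656, 0.05000000074505806], [0.5600000023841858, -0.11800000071525574], [0.6990000009536743, 0.0010000000474974513], [0.5559999942779541, 0.1679999977350235]]
```

Emit:
apply_moves(
  moves=[
    [0, 0, -0.05, -9.7],
    [0, 0, -0.05, -9.7],
    [0.055, -0.0175, -0.006, 0],
    [0.055, -0.0175, -0.006, 0],
    [0.055, -0.0175, -0.006, 0],
    [0.055, -0.0175, -0.006, 0],
    [0.055, -0.0175, -0.006, 0],
    [0.055, -0.0175, -0.006, 0],
    [0.055, -0.0175, -0.006, 0],
    [0.055, -0.0175, -0.006, 0],
  ],
  jaw=1,
  force=3,
)

```text
t: 1.35
ee_pos: [0.4781, -0.2126, 0.5525]
eef_rot: [-3.141, 0.0, 0.706]
wrist_force: [0.6, -0.2, -0.1]
width: 0.0025
gripper_force: 0.0
```

```bash
cat >> h.py <<'E'
H=np.array([.626,.0835,.09]); E=np.array([.760,.650,0]); Yv=np.array([.650,-.760,0])
def st():
    o=robot.get_obs(); p=np.array(o['ee_pos'])-[0,0,.19]; d=p-H; f=np.array(o['wrist_force'])
    print('t',round(o['t'],2),'X,Y,tipZ',(d@E).round(4),(d@Yv).round(4),p[2].round(4),'rot',np.array(o['eef_rot']).round(4),'F X,Y,Z',(f@E).round(2),(f@Yv).round(2),f[2].round(2),'w',round(o['width'],4))
E
python3 -c "
from h import *
st()"
```

```text
t 1.35 X,Y,tipZ -0.3049 0.1289 0.3625 rot [-3.1413e+00  1.0000e-04  7.0620e-01] F X,Y,Z 0.27 0.55 -0.13 w 0.0025
```

Emit:
apply_moves(
  moves=[
    [0.052, -0.0162, 0, 0],
    [0.052, -0.0162, 0, 0],
    [0.052, -0.0162, 0, 0],
    [0.052, -0.0162, 0, 0],
    [0.052, -0.0162, 0, 0],
    [0.052, -0.0162, 0, 0],
    [0.052, -0.0162, 0, 0],
    [0.051, -0.0156, 0, 0],
    [0, 0, 0.05, 0],
    [0, 0, 0.05, 0],
  ],
)

```text
t: 2.6
ee_pos: [0.7097, 0.1541, 0.4512]
eef_rot: [3.141, -0.0, 0.708]
wrist_force: [1.1, 0.3, -0.7]
width: 0.0002
gripper_force: 0.0
```

```bash
python3 - <<'E'
from h import *
st()
a=cap('side'); b=cap('top')
cv2.imwrite('pics/p1.png',np.hstack([a['color'][80:300,180:400],b['color'][90:310,160:380]])[:,:,::-1])
E
```

```text
t 2.6 X,Y,tipZ 0.1095 0.0008 0.2612 rot [ 3.1413e+00 -3.0000e-04  7.0780e-01] F X,Y,Z 1.02 0.44 -0.65 w 0.0002
```

View pics/p1.png

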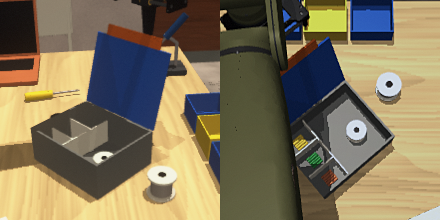

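The side view (left) shows the lid still leaning back with the finger behind its lip, and the case contents undisturbed. Now I tip it.

Emit:
apply_moves(
  moves=[
    [-0.015, 0, 0, 0],
    [-0.015, 0, 0, 0],
    [-0.01, 0, 0, 0],
    [-0.01, 0, 0, 0],
    [-0.01, 0, 0, 0],
    [-0.01, 0, 0, 0],
    [-0.01, 0, 0, 0],
    [-0.01, 0, 0, 0],
    [-0.01, 0, 0, 0],
    [-0.01, 0, 0, 0],
  ],
)

```text
t: 3.95
ee_pos: [0.6253, 0.0812, 0.4526]
eef_rot: [-3.141, 0.0, 0.706]
wrist_force: [0.6, 0.6, -0.4]
width: 0.0004
gripper_force: 0.1
```

```bash
python3 -c "
from h import *
st(); c=cap('side'); cv2.imwrite('pics/p2.png',c['color'][80:300,180:400,::-1])"
```

```text
t 3.95 X,Y,tipZ -0.002 0.0013 0.2626 rot [-3.1414e+00  2.0000e-04  7.0640e-01] F X,Y,Z 0.91 -0.06 -0.43 w 0.0004
```

View pics/p2.png

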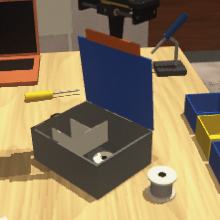

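The lid stands about upright, with its top edge running from (83,32) to (155,62) in the crop and the finger still behind it. Next I cross over the top and catch it.

Emit:
apply_moves(
  moves=[
    [-0.004, 0, -0.045, 0],
    [-0.06, 0, -0.015, 0],
    [-0.058, 0, 0, 0],
    [-0.004, 0, 0.03, 0],
    [0, 0, 0.045, 0],
    [0, 0, 0.015, 0],
    [0, 0, 0, 0],
    [0, 0, 0, 0],
    [0, 0, 0, 0],
    [0, 0, 0, 0],
  ],
)

```text
t: 5.25
ee_pos: [0.5302, -0.0001, 0.4239]
eef_rot: [3.14, -0.001, 0.707]
wrist_force: [-0.2, -1.0, -0.1]
width: 0.0006
gripper_force: 0.4
```

```bash
python3 -c "
from h import *
st(); c=cap('side'); cv2.imwrite('pics/p3.png',c['color'][80:300,180:400,::-1])"
```

```text
t 5.25 X,Y,tipZ -0.1272 0.0012 0.2339 rot [ 3.1403e+00 -1.0000e-03  7.0650e-01] F X,Y,Z -0.77 0.67 -0.11 w 0.0006
```

View pics/p3.png

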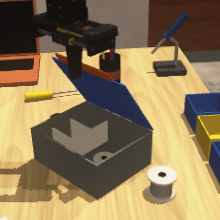

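The finger has caught the lid: it is held half open with the lip at about (95,72) in the crop. Next I lower it along its arc.

Emit:
apply_moves(
  moves=[
    [-0.0048, 0, 0.0039, 0],
    [-0.0048, 0, 0.0039, 0],
    [-0.0048, 0, 0.0039, 0],
    [-0.0048, 0, 0.0039, 0],
    [-0.0048, 0, 0.0039, 0],
    [-0.0041, 0, 0.0045, 0],
    [-0.0041, 0, 0.0045, 0],
    [-0.0041, 0, 0.0045, 0],
    [-0.0041, 0, 0.0045, 0],
    [-0.0041, 0, 0.0045, 0],
  ],
)

```text
t: 6.55
ee_pos: [0.4959, -0.0292, 0.3804]
eef_rot: [-3.142, 0.0, 0.706]
wrist_force: [-3.3, -1.4, 2.0]
width: 0.0004
gripper_force: 1.6
```

```bash
cat >> h.py <<'E'
def lid(name='side'):
    c=cap(name); P=pts(c); hsv=cv2.cvtColor(c['color'],cv2.COLOR_RGB2HSV); d=P-H; X,Y,Z=d@E,d@Yv,d[...,2]
    b=(cv2.inRange(hsv,(100,80,30),(125,255,255))>0)&(c['z_map']>0)&(abs(Y)<.11)&(X<.0)&(X>-.19)&(Z>-.02)&(Z<.22)
    b=cv2.erode(b.astype(np.uint8),np.ones((3,3)))>0
    if b.sum()<50: print('few',b.sum()); return
    k=np.polyfit(X[b],Z[b],1); print(name,'n',b.sum(),'theta',np.arctan(-k[0]).round(3),'Z at hinge',k[1].round(4),'rms',(Z[b]-np.polyval(k,X[b])).std().round(4)); return c
E
python3 -c "
from h import *
st(); lid(); lid('top')"
```

```text
t 6.55 X,Y,tipZ -0.1722 0.0011 0.1904 rot [-3.1415e+00  2.0000e-04  7.0640e-01] F X,Y,Z -3.39 -1.08 2.04 w 0.0004
few 2
top n 1417 theta 0.674 Z at hinge 0.0057 rms 0.0016
```

Emit:
apply_moves(
  moves=[
    [-0.0035, 0, 0.0045, 0],
    [-0.0035, 0, 0.0047, 0],
    [-0.0035, 0, 0.0048, 0],
    [-0.0034, 0, 0.005, 0],
    [-0.0032, 0, 0.005, 0],
    [-0.003, 0, 0.0052, 0],
    [-0.0028, 0, 0.0052, 0],
    [-0.0026, 0, 0.0053, 0],
    [-0.0024, 0, 0.0054, 0],
    [-0.0022, 0, 0.0054, 0],
  ],
)

```text
t: 7.9
ee_pos: [0.4731, -0.0486, 0.3299]
eef_rot: [-3.142, 0.0, 0.706]
wrist_force: [-1.5, -1.3, 0.2]
width: 0.0006
gripper_force: 1.2
```

```bash
python3 -c "
from h import *
st(); lid('top')"
```

```text
t 7.9 X,Y,tipZ -0.2021 0.001 0.1399 rot [-3.1415e+00  2.0000e-04  7.0640e-01] F X,Y,Z -1.99 0.03 0.24 w 0.0006
top n 2296 theta 0.389 Z at hinge 0.0051 rms 0.0018
```

Emit:
apply_moves(
  moves=[
    [-0.0015, 0, 0.0034, 0],
    [-0.0014, 0, 0.0035, 0],
    [-0.0014, 0, 0.0036, 0],
    [-0.0013, 0, 0.0037, 0],
    [-0.0012, 0, 0.0037, 0],
    [-0.0011, 0, 0.0038, 0],
    [-0.001, 0, 0.0038, 0],
    [-0.001, 0, 0.0038, 0],
    [-0.0009, 0, 0.0038, 0],
    [-0.0008, 0, 0.0038, 0],
  ],
)

```text
t: 9.2
ee_pos: [0.4644, -0.0561, 0.2931]
eef_rot: [3.141, -0.0, 0.706]
wrist_force: [-1.1, -0.4, -0.6]
width: 0.0004
gripper_force: 0.5
```

```bash
python3 -c "
from h import *
st(); lid('top')"
```

```text
t 9.2 X,Y,tipZ -0.2136 0.001 0.1031 rot [ 3.1414e+00 -1.0000e-04  7.0640e-01] F X,Y,Z -1.1 -0.36 -0.59 w 0.0004
top n 2629 theta 0.2 Z at hinge 0.0048 rms 0.002
```

Emit:
apply_moves(
  moves=[
    [-0.0004, 0, 0.0023, 0],
    [-0.0004, 0, 0.0023, 0],
    [-0.0004, 0, 0.0024, 0],
    [-0.0003, 0, 0.0024, 0],
    [-0.0003, 0, 0.0024, 0],
    [-0.0003, 0, 0.0024, 0],
    [-0.0003, 0, 0.0024, 0],
    [-0.0002, 0, 0.0024, 0],
    [-0.0002, 0, 0.0024, 0],
    [-0.0002, 0, 0.0024, 0],
  ],
)

```text
t: 10.5
ee_pos: [0.4619, -0.0581, 0.2692]
eef_rot: [-3.141, 0.001, 0.706]
wrist_force: [-4.8, -2.1, -0.6]
width: 0.0009
gripper_force: 2.5
```

```bash
python3 -c "
from h import *
st(); lid('top')"
```

```text
t 10.5 X,Y,tipZ -0.2168 0.0009 0.0792 rot [-3.1411e+00  1.0000e-03  7.0650e-01] F X,Y,Z -4.96 -1.51 -0.65 w 0.0009
top n 2650 theta 0.075 Z at hinge 0.005 rms 0.002
```

Emit:
apply_moves(
  moves=[
    [-0.0001, 0, 0.0016, 0],
    [-0.0001, 0, 0.0016, 0],
    [-0.0001, 0, 0.0016, 0],
    [-0.0001, 0, 0.0016, 0],
    [-0.0001, 0, 0.0016, 0],
    [-0.0001, 0, 0.0016, 0],
    [0, 0, 0.0016, 0],
    [0, 0, 0.0016, 0],
    [0, 0, 0.0016, 0],
    [0, 0, 0.0016, 0],
  ],
)

```text
t: 11.8
ee_pos: [0.4615, -0.0586, 0.2535]
eef_rot: [-3.141, 0.001, 0.707]
wrist_force: [-7.1, -3.4, 4.7]
width: 0.0004
gripper_force: 3.8
```

```bash
python3 -c "
from h import *
st(); lid('top')"
```

```text
t 11.8 X,Y,tipZ -0.2174 0.001 0.0635 rot [-3.1412e+00  1.4000e-03  7.0660e-01] F X,Y,Z -7.63 -2.0 4.74 w 0.0004
top n 2787 theta 0.0 Z at hinge 0.005 rms 0.002
```

Emit:
apply_moves(
  moves=[
    [-0.001, 0, 0, 0],
    [-0.003, 0, 0, 0],
    [-0.02, 0, 0, 0],
    [-0.04, 0, 0, 0],
    [0, 0, -0.03, 0],
    [0, 0, -0.05, 0],
    [0, 0, -0.05, 0],
    [0, 0, -0.05, 0],
    [0, 0, 0, 0],
    [0, 0, 0, 0],
  ],
)

```text
t: 13.1
ee_pos: [0.4123, -0.1002, 0.433]
eef_rot: [-3.142, -0.0, 0.706]
wrist_force: [0.4, -0.2, -0.6]
width: 0.0004
gripper_force: 0.0
```

```bash
python3 - <<'E'
from h import *
st(); c=lid('top'); d=lid('side')
cv2.imwrite('pics/p4.png',np.hstack([d['color'][80:380,180:440],c['color'][90:390,160:420]])[:,:,::-1])
E
```

```text
t 13.1 X,Y,tipZ -0.2818 0.0007 0.243 rot [-3.1416e+00 -1.0000e-04  7.0590e-01] F X,Y,Z 0.2 0.45 -0.61 w 0.0004
top n 3328 theta -0.0 Z at hinge 0.0051 rms 0.002
side n 1616 theta 0.001 Z at hinge 0.0038 rms 0.0009
```

View pics/p4.png

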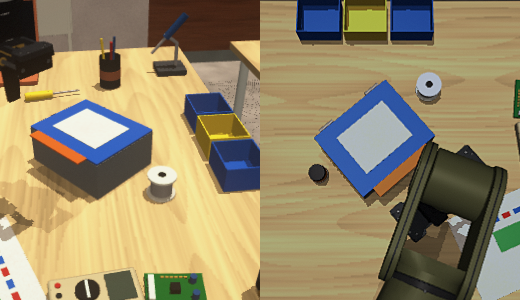

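Both views show the lid fully shut and flat, at (92,130) in the side crop. The reel, jar and everything else in view are where they were, and the arm is clear.

```bash
python3 -c "
from bench import robot
print(robot.sign_off())"
```

```text
the job is handed in; nothing more can be done
None
```

The lid is shut and lies flat: I tipped it past upright, caught it on the closed fingertips and lowered it in about 6.5 s, with contact forces under about 10 N, nothing else visibly moved, and handed in at about 13 s.

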